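# Find the unsnapped specimen-pot lid and press it home

### The job

One of the four specimen pots on the counter has a lid that is not snapped on. Test the lids with a light press near the rim, one after another, until one rocks, then press that lid down in its middle until it is fully home, and finish with your fingertips still pressing on its middle, so that it can be taped. Only press: pick nothing up, leave the pots standing where they are and do not disturb the other things.

Things in the scene. Friction and masses are not known exactly. Their poses are not given: they have to be found in the camera images.
- pot_a: One of four identical white 250 ml specimen pots with a round snap lid, standing loose on the counter, 0.2 to 0.4 kg. Origin: centre of its underside; z up. Body 80 mm across at the foot, 88 mm at the top; it stands steady while pressed within 40 mm of its axis. It comes with its lid.
- pot_b: One of four identical white 250 ml specimen pots with a round snap lid, standing loose on the counter, 0.2 to 0.4 kg. Origin: centre of its underside; z up. Body 80 mm across at the foot, 88 mm at the top; it stands steady while pressed within 40 mm of its axis. It comes with its lid.
- pot_c: One of four identical white 250 ml specimen pots with a round snap lid, standing loose on the counter, 0.2 to 0.4 kg. Origin: centre of its underside; z up. Body 80 mm across at the foot, 88 mm at the top; it stands steady while pressed within 40 mm of its axis. It comes with its lid.
- pot_d: One of four identical white 250 ml specimen pots with a round snap lid, standing loose on the counter, 0.2 to 0.4 kg. Origin: centre of its underside; z up. Body 80 mm across at the foot, 88 mm at the top; it stands steady while pressed within 40 mm of its axis. It comes with its lid.
- lid_a (a point): Point on pot_a's axis, 76 mm up: middle of the flat lid top (lid 96 mm across, thumb tab at one side) when home. An unseated lid stands 4 mm higher, level, but this point does not show that height. z axis: normal of the lid. A sound lid never rocks; the unseated one tilts to whichever side of its rim is pressed, up to 0.1 rad, under about 1 N, and stays as left.
- lid_b (a point): Point on pot_b's axis, 76 mm up: middle of the flat lid top (lid 96 mm across, thumb tab at one side) when home. An unseated lid stands 4 mm higher, level, but this point does not show that height. z axis: normal of the lid. A sound lid never rocks; the unseated one tilts to whichever side of its rim is pressed, up to 0.1 rad, under about 1 N, and stays as left.
- lid_c (a point): Point on pot_c's axis, 76 mm up: middle of the flat lid top (lid 96 mm across, thumb tab at one side) when home. An unseated lid stands 4 mm higher, level, but this point does not show that height. z axis: normal of the lid. A sound lid never rocks; the unseated one tilts to whichever side of its rim is pressed, up to 0.1 rad, under about 1 N, and stays as left.
- lid_d (a point): Point on pot_d's axis, 76 mm up: middle of the flat lid top (lid 96 mm across, thumb tab at one side) when home. An unseated lid stands 4 mm higher, level, but this point does not show that height. z axis: normal of the lid. A sound lid never rocks; the unseated one tilts to whichever side of its rim is pressed, up to 0.1 rad, under about 1 N, and stays as left.
- seat_a (a joint): How far the lid of pot_a has gone down since the start, m: 0 at the start for all four. The unseated lid goes down 0.004 until fully home, and stays; this takes about 9 N pressed at its middle (some 18 N at 20 mm off the middle, far more at the rim, where it only rocks). A sound lid goes down by less than 0.001 however it is pressed.
- seat_b (a joint): How far the lid of pot_b has gone down since the start, m: 0 at the start for all four. The unseated lid goes down 0.004 until fully home, and stays; this takes about 9 N pressed at its middle (some 18 N at 20 mm off the middle, far more at the rim, where it only rocks). A sound lid goes down by less than 0.001 however it is pressed.
- seat_c (a joint): How far the lid of pot_c has gone down since the start, m: 0 at the start for all four. The unseated lid goes down 0.004 until fully home, and stays; this takes about 9 N pressed at its middle (some 18 N at 20 mm off the middle, far more at the rim, where it only rocks). A sound lid goes down by less than 0.001 however it is pressed.
- seat_d (a joint): How far the lid of pot_d has gone down since the start, m: 0 at the start for all four. The unseated lid goes down 0.004 until fully home, and stays; this takes about 9 N pressed at its middle (some 18 N at 20 mm off the middle, far more at the rim, where it only rocks). A sound lid goes down by less than 0.001 however it is pressed.
- tape: Bystander: roll of tape lying flat, 68 mm across, 24 mm high. Origin: centre of underside.
- gallipot: Bystander: small open steel bowl, 76 mm across, 36 mm high. Origin: centre of underside.
- pen: Bystander: pen lying on the counter, 138 mm long, 10 mm thick. Origin: middle of its underside, x along it.
- probe: Bystander: cordless hand-held scanner probe lying flat, 130 mm long, 60 mm wide, 29 mm high. Origin: middle of its underside, x along it.
- gel_bottle: Bystander: upright white gel bottle, 60 mm across, 180 mm high. Origin: centre of underside.
- slide_box: Bystander: flat grey slide box, 82 x 55 x 30 mm. Origin: centre of underside.
- swab_jar: Bystander: white jar with a steel cap, 64 mm across, 85 mm high. Origin: centre of underside.

How it is judged:
By the outcome, as a careful person would: the job done as asked, in the order asked, and still so for the second after the job is handed in, while the arm keeps its last pose, push and grip.
It also fails if it takes over 64 s, if anything falls off the work surface, if the arm or the gripper's body presses on something with over 40 N, if the wrist force passes 120 N, or if a joint passes its speed limit or range.

### The arm

A 6-joint arm with a two-finger parallel gripper is mounted at the origin on the work surface. World frame = base frame: x ahead of the robot, y to its left, z up, the work surface at z = 0. Lengths are in mm, angles in rad, forces in N, time in s.
With the tool pointing down it reaches from about 350 to 975 mm from the base axis. Payload 7.1 kg.
Tool frame: the origin (TCP) lies at the very end of the fingers, on their centre line; the grasp point (between the pads) lies 19 mm behind it; y points along the fingers, z is the direction in which the jaws open and shut, and the axes are right-handed (so a half turn about y gives the same grasp; the last joint's range is limited). The gripper opens to 88 mm and grips with 3 to 60 N. Pads are 20 mm wide; open, the fingers measure 115 mm over their backs; the gripper's body (75 mm by 178 mm) begins 61 mm behind the grasp point.
Start: joints at [1.318, 0.423, 1.63, -0, 1.089, -0.019], TCP at [144.766, 607.986, 222.675] pointing down, gripper open.
Joint ranges: [-3, 3], [-0.9, 2.11], [0.09, 2.58], [-1.31, 4.45], [0.11, 2.69], [-2.54, 2.54]. Speed limits (rad/s): [2.39, 2.39, 3.01, 3.14, 3.14, 3.14].

### API

Orientations are given as a rotation vector (axis times angle).
In Python, from workcell import ctrl gives the robot as it stands.
- The arm moves only by the shell command python3 -m jog 'ROWS'. ROWS is JSON, a list of rows, each a list of 3 entries, a list of its own where there are three numbers: the opening, from 0 (shut) to 1 (fully open), then the shift along the tool's x, y, z in cm, then the turn, a rotation vector about the tool's x, y, z in rad. In form: [[claw, [dx, dy, dz], [wx, wy, wz]], ...]. A call has 1 to 8 rows; each row is the pose to reach, as a shift and turn from the pose commanded when the call began, along the tool's axes at that moment; what a row does not reach only later rows make up. A row lasts 1/10 s, in which the tool goes at most 50 mm and 8.59 degrees, less where a joint would pass 70% of its speed; a pose out of reach is approached as far as the arm can. A call with a gripper value outside its range is refused whole. The fingers move at their own pace and stop on an object; the grip force is fixed at half the most. Time passes only in rows, so rows that repeat a pose let the fingers close. It gives the time, the measured TCP pose, the force and the opening at its end, in the units of the state.
- ctrl.get_obs(): the state, without advancing time (a new reading comes with each control period).
- ctrl.get_image(name): name is "scene" or "top" or "wrist"; returns a dict with "color" (420x560x3 uint8, red, green, blue), "z_map" (420x560 float32, mm along the optical axis (not along the pixel's ray), 0 where there is no reading), "fx", "fy", "cx", "cy" (pixels), "pose" (4x4, takes a point from camera to world coordinates). Camera axes: x right, y down, z forward; pixel columns grow to the right and rows downward; lengths in mm; the calibration is good to about 2 mm. A picture is of the moment at which its call begins.
- ctrl.close_job(): hands the job in, once; it reports no verdict.
The state is a dict: "t": time; "qpos": joint angles; "qvel": joint speeds; "joint_torque": joint torques, N m; "ee_pos": TCP position; "orientation": TCP orientation; "ft_force": force on the tool from outside, world axes, zero at the start; "moment": the same for the moment, N m; "width": finger opening in mm.
Only numpy, scipy, OpenCV 4.12 (cv2) and the standard library are available. Lean on these libraries where they do the work, as an engineer would, in place of code of your own. Each camera call takes 0.05 s, during which the arm holds its last target.

## Working session

There is one attempt and no reset: what is moved stays moved. The work goes in short steps, Python scripts to look and compute and a shell command to move; the robot and the scene stay as the last step left them, time stands still between calls to the robot, and variables do not carry over. Pictures are saved under pics/ and viewed, and the job is handed in when it is done.

```bash
mkdir -p pics; ls; python3 - <<'E'
from workcell import ctrl
import cv2,numpy as np
o=ctrl.get_obs();print(o)
for n in("scene","top"):
    d=ctrl.get_image(n);cv2.imwrite(f"pics/{n}0.png",d["color"][...,::-1]);print(n,d["fx"],d["cx"],d["cy"],d["pose"].round(3).tolist());np.savez(f"pics/{n}0.npz",**d)
E
```

```text
pics
{'t': 0.0, 'qpos': array([ 1.31799902e+00,  4.23831488e-01,  1.63069478e+00,  1.90066665e-05,
        1.08862101e+00, -1.90321059e-02]), 'qvel': array([ 4.32339892e-05,  2.66639364e-04,  1.77176889e-04, -8.51631180e-04,
        1.45312961e-03,  1.27612012e-03]), 'joint_torque': array([ 2.43474795e-03, -5.44635057e+01, -2.73666698e+01,  6.43744273e-02,
        2.28651072e-02, -1.28777656e-04]), 'ee_pos': array([144.62354356, 607.45312345, 221.90567328]), 'orientation': array([-1.56453272,  0.18374775, -0.18338993]), 'ft_force': array([ 0.42036287, -0.60510692, -0.25403202]), 'moment': array([-0.00840253,  0.03110585, -0.01695812]), 'width': 87.96221949619716}
scene 487.1551514824632 280.5729593431617 221.51340181659512 [[-0.503, 0.452, -0.736, 1325.2], [0.864, 0.248, -0.438, 443.506], [-0.016, -0.857, -0.516, 587.549], [0.0, 0.0, 0.0, 1.0]]
top 433.720399738313 275.44560243635414 217.58871389603956 [[0.025, -0.985, 0.173, 400.835], [-1.0, -0.023, 0.018, -11.967], [-0.014, -0.174, -0.985, 1133.574], [0.0, 0.0, 0.0, 1.0]]
```

View pics/scene0.png

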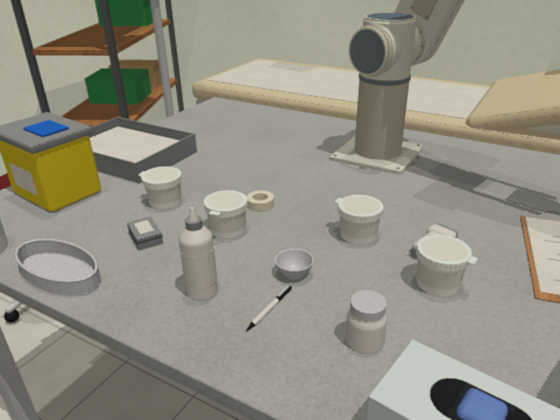

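View pics/top0.png

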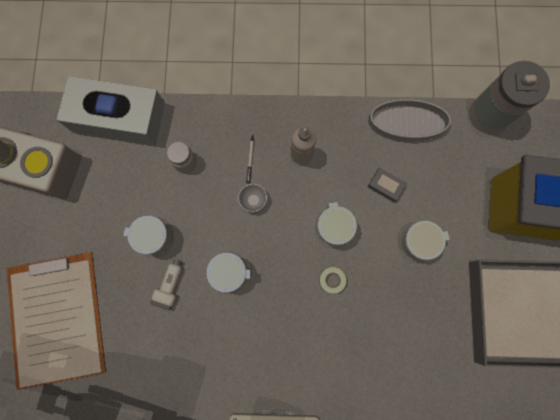

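The top view shows four pots with lids near pixels (147,236), (228,272), (337,225) and (426,241). The arm is parked at the lower left. Next I measure the lid centres and heights.

```bash
cat > h.py <<'E'
import numpy as np,cv2
def pts(d):
    z=d["z_map"].astype(float);v,u=np.mgrid[:z.shape[0],:z.shape[1]]
    P=np.stack([(u-d["cx"])/d["fx"]*z,(v-d["cy"])/d["fy"]*z,z],-1)
    W=P@d["pose"][:3,:3].T+d["pose"][:3,3];W[z==0]=np.nan;return W
E
python3 - <<'E'
import numpy as np,cv2
from h import *
for n in("top","scene"):
    d=np.load(f"pics/{n}0.npz");W=pts(d)
    Z=W[...,2]; print(n,"table",np.nanmedian(Z[(abs(Z)<15)]))
    m=((Z>68)&(Z<88)&(W[...,0]>350)).astype(np.uint8)
    k,l,s,c=cv2.connectedComponentsWithStats(m)
    for i in range(1,k):
        if s[i,4]<150:continue
        p=W[l==i];zt=np.nanpercentile(p[:,2],[10,50,90])
        q=(l==i)&(abs(Z-zt[1])<2.5) if n=="top" else (l==i)&(Z>zt[2]-3)
        uv=np.argwhere(l==i)[:,::-1].astype(np.float32)
        (cx,cy),r=cv2.minEnclosingCircle(W[q][:,:2].astype(np.float32))
        x0,y0=np.median(W[q][:,:2],0)
        # plane fit
        A=np.c_[W[q][:,:2]-[x0,y0],np.ones(q.sum())];co=np.linalg.lstsq(A,W[q][:,2],rcond=None)[0]
        print(s[i],zt.round(1),"med",x0.round(1),y0.round(1),"enc",round(cx,1),round(cy,1),round(r,1),"plane",co.round(3))
E
```

```text
top table -1.4215862215985453
[  56   76  102   60 4034] [80.  83.2 85.9] med 873.4 450.7 enc 873.6 453.3 134.7 plane [-0.     0.    83.236]
[479  87  38  38 198] [69.7 77.9 85.9] med 869.6 -527.6 enc 896.2 -561.7 54.2 plane [-4.0000e-03 -1.3000e-02  7.7256e+01]
[167 142  23  22 395] [79.9 83.  85.8] med 748.8 258.7 enc 749.0 259.5 28.5 plane [-3.000e-03 -2.000e-03  8.301e+01]
[ 45 146  25  48 231] [70.  78.3 85.6] med 688.4 560.7 enc 698.6 566.3 63.1 plane [1.7000e-02 7.1000e-02 7.8334e+01]
[499 169  61  68 326] [70.8 77.9 86.1] med 613.6 -555.2 enc 638.6 -619.1 96.5 plane [-2.0000e-03 -1.0000e-03  7.7797e+01]
[ 318  202   39   43 1209] [71.7 74.5 77. ] med 573.0 -144.7 enc 577.7 -142.3 52.7 plane [ 0.0000e+00 -1.0000e-03  7.4552e+01]
[ 123  216   45   39 1227] [75.4 78.1 80.7] med 538.7 324.3 enc 535.9 329.4 53.5 plane [ 1.0000e-03 -1.0000e-03  7.8171e+01]
[ 405  221   45   39 1256] [72.  74.7 77.3] med 541.1 -360.6 enc 540.9 -365.9 53.2 plane [1.0000e-03 2.0000e-03 7.4757e+01]
[ 207  253   44   39 1261] [71.5 74.2 76.7] med 449.8 124.2 enc 451.0 119.6 52.8 plane [2.0000e-03 1.0000
[... 312 characters left out ...]
72.7 75.3 76.7] med 576.2 -144.0 enc 580.6 -149.6 55.8 plane [-1.0000e-03 -1.0000e-03  7.5549e+01]
[334 195  49  25 896] [72.2 75.4 76.7] med 455.0 124.9 enc 453.4 120.9 51.3 plane [ 1.0000e-03 -0.0000e+00  7.5629e+01]
[ 417  235   61   35 1530] [74.4 79.3 80.7] med 541.9 324.1 enc 538.4 325.5 50.6 plane [-2.0000e-03 -2.0000e-03  7.9661e+01]
[181 252  34  21 312] [69.9 78.2 86.4] med 798.4 -37.0 enc 782.0 -54.8 29.8 plane [4.000e-03 6.000e-03 8.584e+01]
[350 290  37  31 910] [74.8 84.1 85.5] med 751.6 258.4 enc 749.6 257.2 29.3 plane [ 3.0000e-03 -2.0000e-03  8.4557e+01]
[ 368  340  192   80 7679] [83.5 84.8 86. ] med 853.3 396.2 enc 871.4 428.9 113.5 plane [4.0000e-03 2.0000e-03 8.4875e+01]
```

```bash
cat >> h.py <<'E'
from scipy.optimize import least_squares
from scipy.spatial.transform import Rotation as Rn
def lid(d,uv0,z,rad=40):
    g=cv2.cvtColor(d["color"],cv2.COLOR_RGB2GRAY)
    W=pts(d);m=((W[...,2]>66)&(W[...,2]<90)).astype(np.uint8)
    k,l=cv2.connectedComponents(m);i=l[uv0[1],uv0[0]]
    c=max(cv2.findContours((l==i).astype(np.uint8),0,1)[0],key=len)[:,0].astype(float)
    r=np.c_[(c[:,0]-d["cx"])/d["fx"],(c[:,1]-d["cy"])/d["fy"],np.ones(len(c))]@d["pose"][:3,:3].T
    o=d["pose"][:3,3];p=(o+r*((z-o[2])/r[:,2])[:,None])[:,:2]
    f=least_squares(lambda a:np.hypot(*(p-a[:2]).T)-a[2],[*p.mean(0),48],loss="soft_l1",f_scale=1)
    return f.x
E
python3 - <<'E'
from h import *
from workcell import ctrl
d=np.load("pics/top0.npz")
for uv,z in(((147,236),78),((228,272),74),((337,225),74),((426,241),74)):print(lid(d,uv,z).round(1))
d=np.load("pics/scene0.npz");print("scene",lid(d,(442,248),79.6).round(1))
o=ctrl.get_obs();R=Rn.from_rotvec(o["orientation"]).as_matrix();print(R.round(3))
print(R.T@(np.array([540,324,150])-o["ee_pos"]))
E
```

```text
[537.4 323.5  47.6]
[450.6 123.9  47.2]
[ 573.  -144.4   47.3]
[ 541.  -360.6   47.6]
scene [547.9 325.   53.7]
[[ 0.973 -0.     0.232]
 [-0.232 -0.001  0.973]
 [-0.    -1.    -0.001]]
[ 450.29489674   72.21738633 -184.11159686]
```

```bash
python3 -m jog '[[0,[4,0,-1.8],[0,0,0]],[0,[9,0,-4],[0,0,0]],[0,[13.5,0,-6],[0,0,0]],[0,[18,0,-8],[0,0,0]],[0,[22.5,0,-10],[0,0,0]],[0,[27,0,-12],[0,0,0]],[0,[31.5,0,-14],[0,0,0]],[0,[36,0,-16],[0,0,0]]]'; python3 -m jog '[[0,[3,2,-1.3],[0,0,0]],[0,[5.2,6,-2.4],[0,0,0]],[0,[5.2,9.5,-2.4],[0,0,0]],[0,[5.2,10.5,-2.4],[0,0,0]],[0,[5.2,10.5,-2.4],[0,0,0]]]'
```

```text
t: 0.9
ee_pos: [459.1, 367.4, 222.4]
orientation: [-1.563, 0.184, -0.183]
ft_force: [-0.0, 1.2, 0.3]
width: 27.5
t: 1.4
ee_pos: [501.6, 333.0, 116.1]
orientation: [-1.565, 0.186, -0.181]
ft_force: [-0.1, 0.1, 0.1]
width: 0.1
```

```bash
python3 - <<'E'
from h import *
from workcell import ctrl
for n in("top","wrist"):
    d=ctrl.get_image(n);cv2.imwrite(f"pics/{n}1.png",d["color"][...,::-1])
o=ctrl.get_obs();R=Rn.from_rotvec(o["orientation"]).as_matrix();print(R.round(3));print(o)
print(R.T@(np.array([503,332.6,85])-o["ee_pos"]))
E
```

```text
[[ 0.973  0.001  0.231]
 [-0.231  0.001  0.973]
 [ 0.001 -1.     0.001]]
{'t': 1.5, 'qpos': array([ 5.66977064e-01,  5.24943980e-01,  1.74449280e+00,  5.71051293e-05,
        8.70881737e-01, -7.70905815e-01]), 'qvel': array([ 0.00388658, -0.02176664, -0.01014228, -0.00055725, -0.00339514,
        0.00028471]), 'joint_torque': array([-3.61158801e-01, -5.35577130e+01, -2.13866991e+01,  2.01518275e-02,
        8.91457032e-02,  1.83169495e-04]), 'ee_pos': array([503.13507062, 334.47553257, 118.81623099]), 'orientation': array([-1.56220878,  0.18210735, -0.18361854]), 'ft_force': array([0.58090821, 0.41044645, 0.30305539]), 'moment': array([-0.00429043,  0.06246066, -0.02416004]), 'width': 0.7833466325443003}
[ 0.2725818  33.81470894 -1.88798926]
```

View pics/wrist1.png

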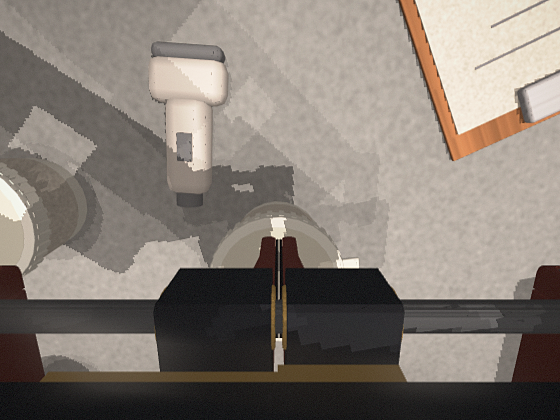

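```bash
python3 -m jog '[[0,[0,1.5,-0.2],[0,0,0]],[0,[0,2.8,-0.2],[0,0,0]],[0,[0,3.2,-0.2],[0,0,0]],[0,[0,3.2,-0.2],[0,0,0]],[0,[0,3.2,-0.2],[0,0,0]]]'
```

```text
t: 2.0
ee_pos: [502.4, 331.8, 85.7]
orientation: [-1.563, 0.183, -0.183]
ft_force: [0.8, 1.0, 0.2]
width: 0.5
```

The wrist view shows the shut fingertips (about pixel (278,240)) over the robot-side edge of the lid, with the tab off to the right at (347,263). Now I press down lightly in small steps.

```bash
python3 -m jog '[[0,[0,0.2,0],[0,0,0]],[0,[0,0.4,0],[0,0,0]],[0,[0,0.4,0],[0,0,0]]]'; for i in 1 ; do python3 -m jog '[[0,[0,0.1,0],[0,0,0]],[0,[0,0.1,0],[0,0,0]]]'; python3 -m jog '[[0,[0,0.1,0],[0,0,0]],[0,[0,0.1,0],[0,0,0]]]';  python3 -m jog '[[0,[0,0.1,0],[0,0,0]],[0,[0,0.1,0],[0,0,0]]]'; done
```

```text
t: 2.3
ee_pos: [502.4, 331.6, 81.6]
orientation: [-1.563, 0.184, -0.184]
ft_force: [-0.4, 0.1, -0.2]
width: 0.3
t: 2.5
ee_pos: [502.4, 331.6, 80.6]
orientation: [-1.563, 0.184, -0.184]
ft_force: [-0.1, 0.6, 0.1]
width: 0.5
t: 2.7
ee_pos: [502.4, 331.7, 79.6]
orientation: [-1.563, 0.184, -0.184]
ft_force: [-0.1, 0.0, 0.8]
width: 0.7
t: 2.9
ee_pos: [502.4, 331.6, 78.6]
orientation: [-1.563, 0.184, -0.183]
ft_force: [0.6, -0.4, -0.3]
width: 0.6
```

```bash
 python3 -m jog '[[0,[0,0.1,0],[0,0,0]],[0,[0,0.1,0],[0,0,0]]]'; python3 -m jog '[[0,[0,0.1,0],[0,0,0]],[0,[0,0.1,0],[0,0,0]]]';python3 - <<'E'
from h import *
from workcell import ctrl
d=ctrl.get_image("scene");cv2.imwrite("pics/scene2.png",cv2.resize(d["color"][160:340,340:560,::-1],None,fx=3,fy=3))
np.savez("pics/scene2.npz",**d)
W=pts(d)
q=(np.hypot(W[...,0]-541,W[...,1]-324)<44)&(W[...,2]>72)&(W[...,2]<86)
q[:,:]&=(np.hypot(W[...,0]-502,W[...,1]-332)>22)
P=W[q];A=np.c_[P[:,:2]-[539,324],np.ones(len(P))];print(len(P),np.linalg.lstsq(A,P[:,2],rcond=None)[0].round(3))
print(ctrl.get_obs()["ft_force"])
E
```

```text
t: 3.1
ee_pos: [502.4, 331.7, 77.6]
orientation: [-1.563, 0.184, -0.184]
ft_force: [-0.7, 0.6, 1.1]
width: 0.6
t: 3.3
ee_pos: [502.5, 331.9, 77.1]
orientation: [-1.563, 0.183, -0.184]
ft_force: [-1.7, -0.1, 5.5]
width: 0.5
861 [ 5.9000e-02 -4.4000e-02  7.9667e+01]
[-1.52985176  0.30769212  5.2524281 ]
```

```bash
 python3 -m jog '[[0,[0,-1.5,0],[0,0,0]],[0,[0,-3,0],[0,0,0]],[0,[0,-3,0],[0,0,0]],[0,[0,-3,0],[0,0,0]]]';python3 - <<'E'
from h import *
from workcell import ctrl
for n in("scene","top"):
    d=ctrl.get_image(n);cv2.imwrite(f"pics/{n}3.png",cv2.resize(d["color"][180:340,360:560,::-1],None,fx=3,fy=3))
    W=pts(d)
    for nm,c in(("pot",(540,324)),("other",(453,124))):
        q=(np.hypot(W[...,0]-c[0],W[...,1]-c[1])<42)&(W[...,2]>70)&(W[...,2]<87)
        P=W[q];A=np.c_[P[:,:2]-c,np.ones(len(P))]
        if len(P)>50: print(n,nm,len(P),np.linalg.lstsq(A,P[:,2],rcond=None)[0].round(3))
o=ctrl.get_obs();R=Rn.from_rotvec(o["orientation"]).as_matrix();print(o["ee_pos"],o["ft_force"],R.T@(np.array([539,324,83])-o["ee_pos"]))
E
```

```text
t: 3.75
ee_pos: [502.9, 331.9, 107.7]
orientation: [-1.562, 0.182, -0.185]
ft_force: [0.1, 0.2, -0.3]
width: 0.1
scene pot 810 [ 9.6000e-02 -3.3000e-02  7.9926e+01]
scene other 582 [-0.0000e+00  2.0000e-03  7.5588e+01]
top pot 470 [ 9.6000e-02 -3.1000e-02  7.8634e+01]
top other 937 [-0.0000e+00 -3.0000e-03  7.4488e+01]
[502.22584472 331.50293498 106.6075789 ] [ 0.41689906 -0.53757535 -0.19099745] [37.51472248 23.60290978  1.2241565 ]
```

View pics/scene3.png

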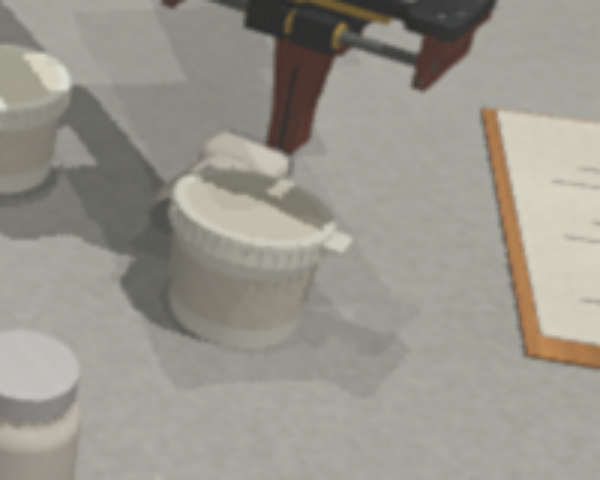

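The lid has tilted 0.10 rad toward the side I pressed and stayed there. In the crop the whole lid slopes toward the fingers, while the neighbouring pot's lid stays level. Now I go to its middle.

```bash
 python3 -m jog '[[0,[2,0,0.1],[0,0,0]],[0,[3.75,0,0.1],[0,0,0]],[0,[3.75,1.6,0.1],[0,0,0]],[0,[3.75,2,0.1],[0,0,0]],[0,[3.75,2,0.1],[0,0,0]],[0,[3.75,2,0.1],[0,0,0]]]'
python3 - <<'E'
from h import *
from workcell import ctrl
for n in("scene","top"):
    d=ctrl.get_image(n);cv2.imwrite(f"pics/{n}4.png",cv2.resize(d["color"][180:340,360:560,::-1] if n=="scene" else d["color"][180:320,80:260,::-1],None,fx=3,fy=3))
print(ctrl.get_obs()["ee_pos"])
E
```

```text
t: 4.45
ee_pos: [538.2, 323.8, 86.0]
orientation: [-1.564, 0.184, -0.182]
ft_force: [0.5, -0.4, 0.6]
width: 0.2
[538.77879317 324.13151804  86.76633986]
```

View pics/scene4.png

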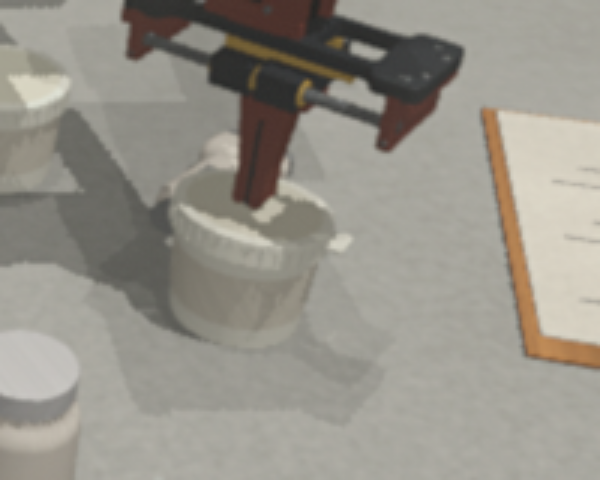

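View pics/top4.png

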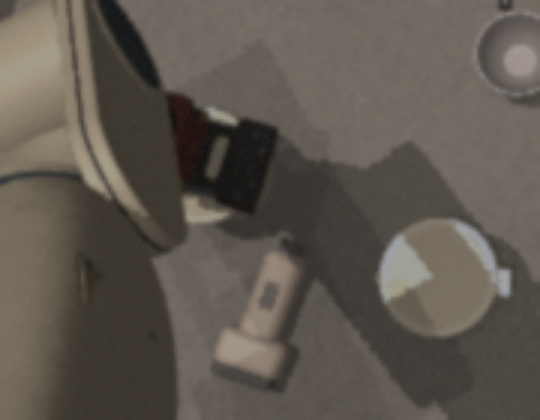

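The scene crop shows the fingertips (crop pixel (252,205)) over the middle of the lid. In the top crop the gripper hides the pot. Next I press down.

```bash
python3 -m jog '[[0,[0,0.2,0],[0,0,0]],[0,[0,0.4,0],[0,0,0]],[0,[0,0.5,0],[0,0,0]],[0,[0,0.5,0],[0,0,0]]]'; python3 -m jog '[[0,[0,0.1,0],[0,0,0]],[0,[0,0.1,0],[0,0,0]]]'; python3 -m jog '[[0,[0,0.1,0],[0,0,0]],[0,[0,0.1,0],[0,0,0]]]'; python3 -m jog '[[0,[0,0.1,0],[0,0,0]],[0,[0,0.1,0],[0,0,0]]]'
```

```text
t: 4.95
ee_pos: [539.1, 324.0, 81.6]
orientation: [-1.563, 0.183, -0.184]
ft_force: [0.3, -0.2, -0.0]
width: 0.6
t: 5.15
ee_pos: [539.5, 324.0, 80.9]
orientation: [-1.563, 0.183, -0.184]
ft_force: [0.6, -0.4, 0.6]
width: 0.6
t: 5.35
ee_pos: [539.9, 324.0, 80.3]
orientation: [-1.562, 0.182, -0.185]
ft_force: [0.6, -0.8, 3.9]
width: 0.2
t: 5.55
ee_pos: [539.9, 324.0, 79.6]
orientation: [-1.562, 0.182, -0.185]
ft_force: [2.0, -1.4, 7.1]
width: 0.6
```

```bash
python3 -m jog '[[0,[0,0.1,0],[0,0,0]],[0,[0,0.1,0],[0,0,0]]]'; python3 -m jog '[[0,[0,0.1,0],[0,0,0]],[0,[0,0.1,0],[0,0,0]]]'; python3 -m jog '[[0,[0,0.1,0],[0,0,0]],[0,[0,0.1,0],[0,0,0]]]'
```

```text
t: 5.75
ee_pos: [539.9, 324.0, 78.7]
orientation: [-1.562, 0.182, -0.185]
ft_force: [1.2, -1.7, 7.5]
width: 0.4
t: 5.95
ee_pos: [539.9, 324.0, 77.7]
orientation: [-1.562, 0.182, -0.185]
ft_force: [-0.1, -2.1, 8.1]
width: 0.4
t: 6.15
ee_pos: [539.9, 323.9, 76.7]
orientation: [-1.563, 0.182, -0.185]
ft_force: [-0.1, -2.2, 7.4]
width: 0.5
```

Going down at about 8 N, so I continue until it bottoms out.

```bash
python3 -m jog '[[0,[0,0.1,0],[0,0,0]],[0,[0,0.1,0],[0,0,0]]]'; python3 -m jog '[[0,[0,0.1,0],[0,0,0]],[0,[0,0.1,0],[0,0,0]]]'; python3 -m jog '[[0,[0,0.05,0],[0,0,0]],[0,[0,0.05,0],[0,0,0]]]'
```

```text
t: 6.35
ee_pos: [539.9, 323.8, 76.1]
orientation: [-1.563, 0.182, -0.185]
ft_force: [-0.4, -2.7, 11.7]
width: 0.4
t: 6.55
ee_pos: [539.9, 323.9, 75.9]
orientation: [-1.563, 0.182, -0.185]
ft_force: [-2.5, -4.3, 18.8]
width: 0.2
t: 6.75
ee_pos: [540.0, 323.9, 75.8]
orientation: [-1.562, 0.182, -0.185]
ft_force: [-4.5, -5.7, 21.4]
width: 0.3
```

```bash
python3 -m jog '[[0,[0,-0.06,0],[0,0,0]],[0,[0,-0.06,0],[0,0,0]],[0,[0,-0.06,0],[0,0,0]],[0,[0,-0.06,0],[0,0,0]]]'
python3 - <<'E'
from h import *
from workcell import ctrl
d=ctrl.get_image("scene");cv2.imwrite("pics/scene5.png",d["color"][...,::-1])
W=pts(d)
for nm,c in(("pot",(540,324)),("other",(453,124))):
    q=(np.hypot(W[...,0]-c[0],W[...,1]-c[1])<42)&(W[...,2]>70)&(W[...,2]<80)
    P=W[q];A=np.c_[P[:,:2]-c,np.ones(len(P))];print(nm,len(P),np.median(P[:,2]),np.linalg.lstsq(A,P[:,2],rcond=None)[0].round(3))
o=ctrl.get_obs();print(o["ee_pos"],o["ft_force"])
# foot shift: compare image rows of pot body
a=np.load("pics/scene0.npz")["color"].astype(int);b=d["color"].astype(int)
print("body diff",np.abs(a-b)[265:295,410:475].mean())
E
```

```text
t: 7.15
ee_pos: [540.0, 323.9, 75.9]
orientation: [-1.563, 0.182, -0.185]
ft_force: [-2.0, -4.3, 17.1]
width: 0.5
pot 769 75.43379872218054 [-2.0000e-03 -2.0000e-03  7.5472e+01]
other 594 75.65104703640861 [-1.0000e-03  0.0000e+00  7.5671e+01]
[539.96873765 323.88019023  75.88473079] [-1.67858238 -4.90023032 17.47309691]
body diff 7.396410256410256
```

View pics/scene5.png

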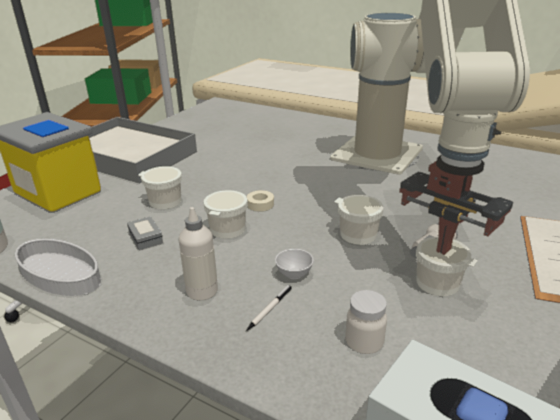

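The pressed lid (pixel (443,250)) is now level and at the same height as its neighbours. The pot hasn't moved, nothing else is disturbed, and the fingertips press steadily at about 17 N. I'm handing the job in.

```bash
python3 - <<'E'
from workcell import ctrl
print(ctrl.close_job())
E
```

```text
the job is handed in; nothing more can be done
None
```

I found the loose lid, on the pot at about (539, 324) mm. It is now pressed fully home, and I handed the job in with the shut fingertips still pressing on its middle.

- **Finding it:** the depth images showed this lid about 4 mm higher than the other three, so I tested it first. A light press 37 mm off its middle tilted it at about 1 N. It stayed tilted by 0.10 rad after I lifted off, so I pressed none of the other lids.
- **Seating it:** pressed in the middle, it went down at about 8 N and stopped firmly at 76 mm. I pressed to about 21 N, then eased to about 17 N for the hold.
- **Last checks:** the lid is level (slope about 0.002), and its top is within about 0.2 mm of the neighbouring lid I compared it with. In the scene picture the pot stands where it was and nothing else has moved. There was a sideways force of about 5 N at hand-in. The top camera's view of the pot was blocked by the arm, so these checks rest on the scene camera alone.

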